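Fish the mould plug out of the deep well

TASK

The blue mould plug with the orange knob has dropped to the bottom of the deep clear well: take the forked picker from its rack, bring the plug out with it and stand the plug upright in the pocket of the grey casting frame, then hang the picker back on its rack. Inside the well a clear tab sticks out over the plug from one of the long sides, so feel which way is free and work gently: keep the plug upright, do not force it against anything or drop it, and never touch it with the fingers. Leave the other things on the table where they are.

Things in the scene. Friction and masses are not known exactly. Their poses are not given: they have to be found in the camera images.
- plug: Loose mould plug, 85 to 170 g: blue block 36 (x) x 44 (y) x 20 mm high, steel neck, orange bar knob; 39 mm tall. Origin: centre of its underside, z up. Starts upright on the well's floor, turned at most 0.1 rad from the well, 13 to 23 mm from the well's middle towards its +x end, up to 6 mm to either side. It slides easily; pushed to +x it stops square against the end wall.
- plug_neck (a point): Mid-height of the plug's neck, 27 mm above its underside. The neck is 8 mm thick and reaches from 20 to 34 mm above the underside; on it sits the knob, a flat orange bar 24 (x) x 40 (y) mm, 5 mm thick. The plug's centre of mass lies on this axis.
- fork_seat (a point): Top of the fork at x = 18, z = 4 mm of the picker: where the plug's neck axis is when the neck is at the end of the slot, the knob resting flat on the tines. The last 3 mm of each tine carries a lip 2.5 mm high (6.5 mm in all) that keeps the knob from sliding off.
- well: Fixed deep well of clear plastic with a white floor, open on top: inside 92 (x) x 72 (y) mm, walls 4 mm, floor 4 mm and rim 125 mm above the table. Origin: centre of its underside on the table; x along its length, pointing away from the robot within 0.25 rad. A tab inside narrows it, see well_mouth.
- well_mouth (a point): Middle of the mouth at rim height; axes as the well's. Inside, 60 to 70 mm above the table, a clear springy tab (yields 1.5 N per mm upwards, 12 mm at most) runs along ONE long side wall (+y or -y; varies, not measured), filling y from 17 mm to the wall (36 mm) on its side. The empty fork passes down the middle; the plug passes only along the other wall, 9.5 mm off the middle (4.5 mm to spare), and jams else.
- picker: Loose forked picker, 150 g, hanging upright in its rack. Origin: on the shaft's axis at the fork's underside, z up. Shaft 8 mm thick. The flat steel fork, 4 mm thick, 28 mm wide, points to +x (and reaches 6 mm behind the axis): two tines 7.5 mm wide, slot 13 mm wide, from x = 14 to the tips at 34 mm. Black collar 36 mm across at z = 135 to 140 mm, red handle above it.
- picker_grip (a point): Where to grip the picker: on its red square handle, 24 x 24 mm, z = 140 to 198 mm; this point is 170 mm above the fork's underside; axes as the picker's.
- rack: Fixed plywood rack, foot 120 x 90 x 12 mm, origin on the table below the hanging picker's shaft. Two aluminium arms along x, 14 mm apart, tops 155 mm above the table, open at their -x ends, column at x = 58 mm. The collar rests on the arms, fork pointing to the rack's +x, its underside 20 mm above the table. Arm ends (x = -22 to -19) carry stubs 4 mm high: raise the picker 8 mm, draw it out to -x.
- rack_seat (a point): Point between the rack's arms at their top, 155 mm above the table, where the middle of the collar's underside rests; axes as the rack's.
- frame: Fixed grey casting frame 86 x 94 mm, 14 mm high, origin at the centre of its underside on the table. In its middle a rectangular pocket 46 (x) x 54 (y) mm, 8 mm deep, with a white floor.
- frame_pocket (a point): Centre of the pocket's floor, 6 mm above the table; axes as the frame's. The plug stands here, its 44 mm side along the pocket's 54 mm side (y, either way round).
- cup_a: Loose white paper cup, 80 mm across, 105 mm high, a bystander; origin at the centre of its underside.
- cup_b: Another such paper cup, a bystander.
- cup_clear: Loose clear plastic cup, 76 mm across, 85 mm high, a bystander; origin at the centre of its underside.
- tape: Loose roll of paper tape lying flat, 90 mm across, 24 mm high, a bystander; origin at the centre of its underside.
- phone: Loose black phone lying flat, 148 x 72 x 9 mm, a bystander; origin at the centre of its underside.
- marker: Loose black and green marker pen, 125 mm long, 13 mm thick, a bystander; origin on its underside.
- pot_lid: Loose white pot lid lying flat, 72 mm across, 8 mm high, a bystander; origin at the centre of its underside.
Mind the look-alikes: they are no part of the job. Of the things that look like the picker, the middle-sized one is meant. Leave any pink look-alike of the rack alone.

How it is judged:
By the outcome, as a careful person would: the job done as asked, in the order asked, and still so for the second after the job is handed in, with the robot touching nothing.
It also fails if it takes over 72 s, if anything falls off the work surface, if the arm or the gripper's body presses on something with over 40 N, if the wrist force passes 120 N, or if a joint passes its speed limit or range.

ROBOT

A 6-joint arm with a two-finger parallel gripper is mounted at the origin on the work surface. World frame = base frame: x ahead of the robot, y to its left, z up, the work surface at z = 0. Lengths are in m, angles in rad, forces in N, time in s.
With the tool pointing down it reaches from about 0.35 to 0.975 m from the base axis. Payload 4.9 kg.
Tool frame: the origin (TCP) lies on the centre line of the jaws, within the pads' length; the fingertips stand 22 mm ahead of it and the grasp point (between the pads) lies 3 mm ahead of it (manip.tcp_to_tips is the distance from the TCP to the fingertips, in m); z points along the fingers, x is the direction in which the jaws open and shut, and the axes are right-handed (so a half turn about z gives the same grasp; the last joint's range is limited). The gripper opens to 85 mm and grips with 20 to 120 N. Pads are 22 mm wide; open, the fingers measure 114 mm over their backs; the gripper's body (76 mm by 85 mm) begins 54 mm behind the grasp point. The pads swing forward as they close: fully open they stand 13 mm farther back than shut.
Start: joints at [-1.258, 0.053, 1.613, -0, 1.476, -0.119], TCP at [0.262, -0.568, 0.227] pointing down, gripper open.
Joint ranges: [-3.01, 3.01], [-1.01, 2.22], [0.06, 2.58], [-1.02, 4.17], [0.09, 2.62], [-3.14, 3.14]. Speed limits (rad/s): [2.57, 2.57, 3.14, 3.14, 3.14, 3.14].

INTERFACE

Orientations are given as a unit quaternion [w, x, y, z].
In Python, from plant import manip gives the robot as it stands.
- The arm moves only by the shell command python3 -m pendant 'ROWS'. ROWS is a JSON object of lists of equal length, an entry for each row: "linear": the shift along the tool's x, y, z in cm, a list of three; "rotation": the turn, a rotation vector about the tool's x, y, z in degrees, a list of three; "grip": the closure, from 0 (fully open) to 1 (shut). A call has exactly 10 rows; each row is the pose to reach, as a shift and turn from the pose commanded when the call began, along the tool's axes at that moment; what a row does not reach only later rows make up. A row lasts 1/12 s, in which the tool goes at most 41.7 mm and 7.16 degrees, less where a joint would pass 70% of its speed; a pose out of reach is approached as far as the arm can. A call with a gripper value outside its range is refused whole. The fingers move at their own pace and stop on an object; the grip force is fixed at half the most. Time passes only in rows, so rows that repeat a pose let the fingers close, or fill a call up. It gives the time, the measured TCP pose, the force and the opening at its end, in the units of the state.
- manip.state(): the state, without advancing time (a new reading comes with each control period).
- manip.grab_frame(name): name is "scene" or "top"; returns the picture (480x640x3 uint8, red, green, blue); there is no depth.
- manip.calibration(name): a dict with "fx", "fy", "cx", "cy" (pixels), "k1" (the pictures are not rectified: a ray, as slopes to the right and down, at radius r is drawn at 1 + k1 r^2 times it, then the intrinsics apply), "cam_to_world" (4x4, takes a point from camera to world coordinates). Camera axes: x right, y up, looking along -z (the intrinsics and any distortion apply to the point x, -y, -z); pixel columns grow to the right and rows downward; lengths in m; the calibration is good to about 2 mm. A picture is of the moment at which its call begins. calibration takes no time and is no camera call.
- manip.job_done(): hands the job in, once; it reports no verdict.
The state is a dict: "time": time; "joint_pos": joint angles; "joint_vel": joint speeds; "joint_efforts": joint torques, N m; "tool_pos": TCP position; "tool_rot": TCP orientation; "contact_force": force on the tool from outside, world axes, zero at the start; "ft_torque": the same for the moment, N m; "gripper_width": opening from 0.0 (shut) to 1.0 (fully open).
Only numpy, scipy, OpenCV 4.12 (cv2) and the standard library are available. Lean on these libraries where they do the work, as an engineer would, in place of code of your own. Each camera call takes 0.05 s, during which the arm holds its last target. There are 200 camera calls.

## Working session

There is one attempt and no reset: what is moved stays moved. The work goes in short steps, Python scripts to look and compute and a shell command to move; the robot and the scene stay as the last step left them, time stands still between calls to the robot, and variables do not carry over. Pictures are saved under pics/ and viewed, about 8 in all and at most 12, crops included, and the job is handed in when it is done.

```bash
ls; mkdir -p pics
python3 - <<'E'
from plant import manip
import cv2,numpy as np
for n in("scene","top"):
    im=manip.grab_frame(n); cv2.imwrite(f"pics/{n}0.png",im[:,:,::-1])
    c=manip.calibration(n); print(n,c["fx"],c["fy"],c["cx"],c["cy"],c["k1"]); print(np.round(c["cam_to_world"],4))
s=manip.state(); print(s["time"],s["tool_pos"],s["tool_rot"],s["contact_force"])
E
```

```text
pics
scene 553.5575685525172 553.5575685525172 324.9337493403583 237.12395334266628 -0.14728651200593973
[[ 0.5213 -0.5455  0.6562  1.2391]
 [ 0.8533  0.3436 -0.3922 -0.4382]
 [-0.0115  0.7644  0.6446  0.8444]
 [ 0.      0.      0.      1.    ]]
top 592.4956442108228 592.4956442108228 319.91953349880873 240.75046104325656 -0.18728391867496508
[[ 0.0071  0.988  -0.1546  0.3044]
 [-1.      0.0063 -0.0057  0.0048]
 [-0.0047  0.1546  0.988   1.3685]
 [ 0.      0.      0.      1.    ]]
0.1 [ 0.26137137 -0.56707894  0.22607748] [-5.92446097e-04  8.42165010e-01 -5.39219068e-01 -7.35652703e-04] [ 0.75595187  0.91747115 -0.18531457]
```

View pics/scene0.png

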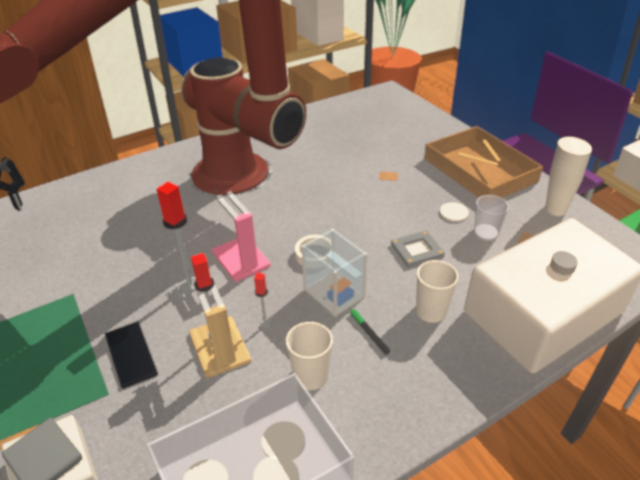

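View pics/top0.png

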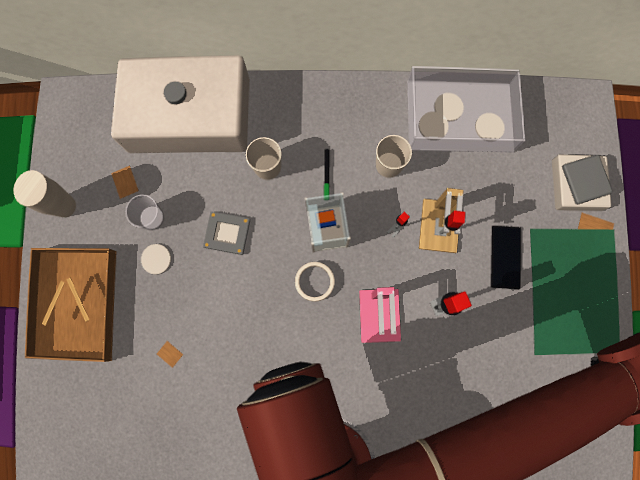

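Candidates for the picker: a large one at scene (172,205) / top (456,303); a small one at scene (260,285) / top (402,219); and the middle-sized one in the plywood rack at scene (202,272) / top (455,220). I choose the middle-sized one. The rack at top (380,313) is the pink decoy. The well is at top (327,220) and the frame at top (229,232).

```bash
cat > h.py <<'E'
import cv2,numpy as np
from plant import manip
from scipy.spatial.transform import Rotation as R
def cal(n): 
    c=manip.calibration(n); return c,np.array(c["cam_to_world"])
def proj(n,P):
    c,T=cal(n); P=np.atleast_2d(P); q=(P-T[:3,3])@T[:3,:3]
    s=np.c_[q[:,0]/-q[:,2],-q[:,1]/-q[:,2]]; s=s*(1+c["k1"]*(s**2).sum(1))[:,None]
    return s*[c["fx"],c["fy"]]+[c["cx"],c["cy"]]
def onz(n,uv,z):
    c,T=cal(n); K=np.array([[c["fx"],0,c["cx"]],[0,c["fy"],c["cy"]],[0,0,1]])
    s=(np.array(uv,float)-[c["cx"],c["cy"]])/[c["fx"],c["fy"]]; d=s.copy()
    for _ in range(20): d=s/(1+c["k1"]*(d**2).sum())
    r=T[:3,:3]@[d[0],-d[1],-1]; return T[:3,3]+r*(z-T[2,3])/r[2]
def crop(im,x0,y0,x1,y1,k):
    o=cv2.resize(np.ascontiguousarray(im[y0:y1,x0:x1,::-1]),None,fx=k,fy=k,interpolation=cv2.INTER_CUBIC)
    for x in range(-(-x0//10)*10,x1,10):
        cv2.line(o,((x-x0)*k,0),((x-x0)*k,6),(0,0,255),1)
        if x%20==0: cv2.putText(o,str(x),((x-x0)*k+1,16),0,.35,(0,0,255),1)
    for y in range(-(-y0//10)*10,y1,10):
        cv2.line(o,(0,(y-y0)*k),(6,(y-y0)*k),(0,0,255),1)
        cv2.putText(o,str(y),(8,(y-y0)*k+4),0,.35,(0,0,255),1)
    return o
def put(W,H,*parts):
    o=np.zeros((H,W,3),np.uint8)
    for p,x,y in parts: o[y:y+p.shape[0],x:x+p.shape[1]]=p[:H-y,:W-x]
    return o
E
python3 - <<'E'
from h import *
t=cv2.imread("pics/top0.png")[:,:,::-1]; s=cv2.imread("pics/scene0.png")[:,:,::-1]
cv2.imwrite("pics/A.png",put(800,590,(crop(t,200,185,360,255,4),0,0),(crop(t,395,182,475,257,4),0,285),(crop(s,385,225,455,275,5),330,285)))
cv2.imwrite("pics/B.png",put(800,560,(crop(s,180,240,275,380,4),0,0),(crop(s,295,225,375,320,5),390,0)))
E
```

```text
(no output)
```

View pics/A.png

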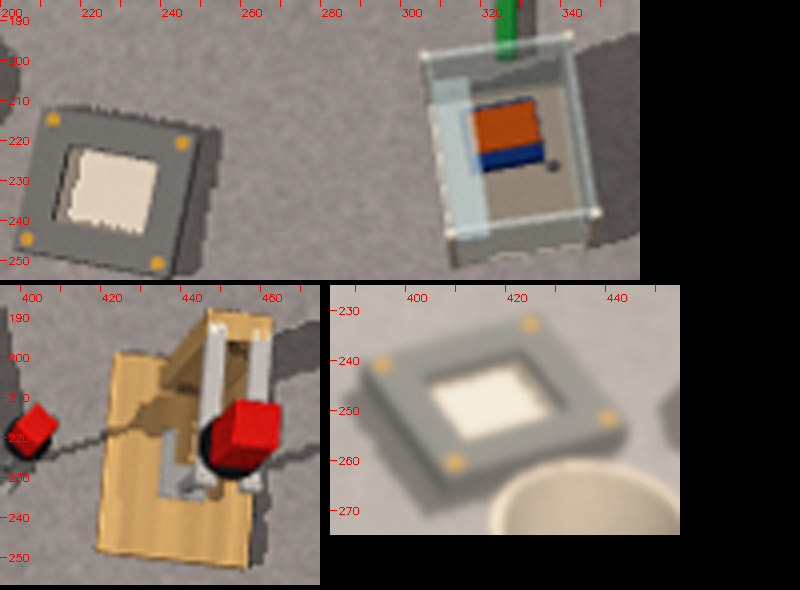

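View pics/B.png

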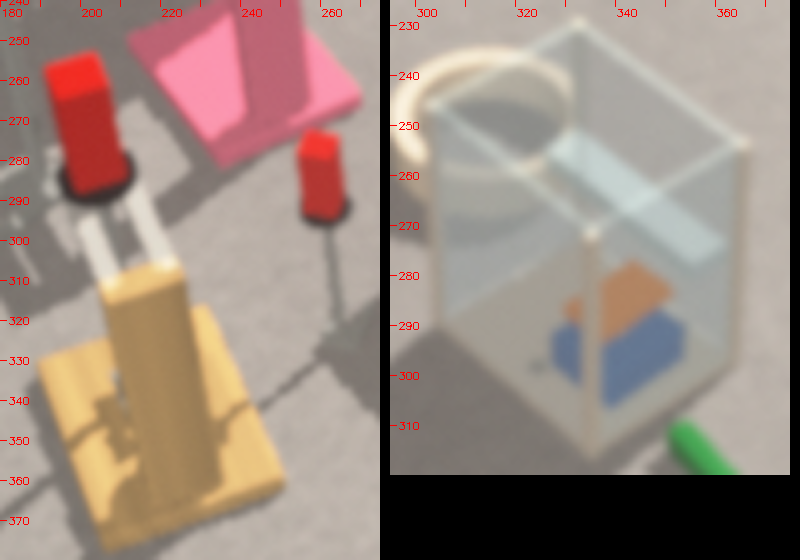

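The fork slot and plug both show clearly. The tab is on the well's +y side (left in top, 312,215) in both views, so the free side is -y. The frame screws, well rim corners and rack foot are readable; next I fit the poses.

```bash
cat > fit.py <<'E'
from h import *
from scipy.optimize import least_squares,minimize
t=cv2.imread("pics/top0.png"); s=cv2.imread("pics/scene0.png")
def W(p,L): # pose x,y,yaw ; local points
    c,q=np.cos(p[2]),np.sin(p[2]); L=np.array(L,float)
    return np.c_[p[0]+c*L[:,0]-q*L[:,1],p[1]+q*L[:,0]+c*L[:,1],L[:,2]]
def fitpts(p0,L,tp,sp,extra=0):
    def f(p):
        LL=np.array(L,float)
        if extra: LL[:,:1]*=p[3]; LL[:,1:2]*=p[4]
        w=W(p,LL); r=[]
        for n,x in(("top",tp),("scene",sp)):
            q=proj(n,w)
            r+=[(q[i]-x[i]) for i in range(len(x)) if x[i] is not None]
        return np.concatenate(r)
    o=least_squares(f,p0); print(np.round(o.x,4),"res",np.round(o.fun,1)); return o.x
# local order: (+x,+y),(+x,-y),(-x,-y),(-x,+y)
def rect(a,b,z,dx=0): return [[dx+a/2,b/2,z],[dx+a/2,-b/2,z],[dx-a/2,-b/2,z],[dx-a/2,b/2,z]]
p=onz("top",(224,232.8),.014)
print("frame");fitpts([p[0],p[1],-.15,1,1],rect(.07,.078,.014),[(211,214.5),(243.5,220.5),(237,251),(204.5,245)],[(422,233),(437.5,251.5),(407,260.5),(392.5,241)],1)
p=onz("top",(325,218),.125)
print("well");w=fitpts([p[0],p[1],.15],rect(.097,.077,.125),[(303,198.5),(339.5,193.5),(346,238),(309.5,243)],[(331,229.5),(363,254),(333,271.5),(302,246)])
print(' scene order alt')
p=onz("top",(437,225),.012)
print("foot");ft=fitpts([p[0],p[1],0.],rect(.12,.09,.012),[(421.5,199),None,(454,252),(417,248)],[None,(248,361),None,(187,330)])
# silhouettes
def sil(p,z0,z1,a,b,masks,ns):
    c=0
    for n,m in zip(ns,masks):
        w=W(p,rect(a,b,z0)+rect(a,b,z1)); q=proj(n,w); k=np.zeros(m.shape,np.uint8)
        cv2.fillConvexPoly(k,cv2.convexHull((q*256).astype(np.int32)),255,cv2.LINE_AA,8)
        c+=np.abs(k/255.-cv2.GaussianBlur(m.astype(float),(3,3),.6)).sum()
    return c
def best(p0,*a):
    r=None
    for y in(-.2,0,.2):
        o=minimize(sil,[p0[0],p0[1],y],a,method="Nelder-Mead",options=dict(initial_simplex=[[p0[0]+i,p0[1]+j,y+k] for i,j,k in((0,0,0),(.006,0,0),(0,.006,0),(0,0,.2))]))
        if r is None or o.fun<r.fun: r=o
    print(np.round(r.x,4),r.fun); return r.x
def red(im,box):
    b,g,r=[im[:,:,i].astype(int) for i in range(3)]; m=(r>110)&(g<60)&(b<60); k=np.zeros_like(m); x0,y0,x1,y1=box; k[y0:y1,x0:x1]=1; return m&k
p=onz("top",(456,217),.218)
print("handle");mt,ms=red(t,(443,200,475,240)),red(s,(180,245,215,295)); print(mt.sum(),ms.sum())
for ns,mm in((["top","scene"],[mt,ms]),(["top"],[mt]),(["scene"],[ms])): h=best(p,.160,.218,.024,.024,mm,ns)
b,g,r=[t[:,:,i].astype(int) for i in range(3)]; m=(r>130)&(g<110)&(b<60); k=np.zeros_like(m); k[205:230,310:340]=1; m&=k
c=cv2.minAreaRect(np.argwhere(m)[:,::-1].astype(np.float32)); print("knob",m.sum(),c)
p=onz("top",c[0],.043); k=best(p,.038,.043,.024,.040,[m],["top"])
d=k-w; C,S=np.cos(w[2]),np.sin(w[2]); print("plug in well",C*d[0]+S*d[1],-S*d[0]+C*d[1],d[2])
d=h-ft; print("handle-foot",d)
E
python3 fit.py
```

```text
frame
[0.5313 0.231  0.4382 0.8505 0.6127] res [  1.   12.2 -12.9  -2.3   3.6 -10.   17.4   4.5  11.6  11.1 -12.9   4.4
  -6.  -14.   17.9  -5.8]
well
[ 0.5464 -0.002   0.8118] res [ -5.2  17.7 -16.8  -2.6   9.5 -16.4  21.1   4.3  31.2   9.6  -7.2  10.8
 -26.8 -13.5  13.1 -13. ]
 scene order alt
foot
[ 0.5578 -0.2606  0.5324] res [-14.4  12.8  12.  -15.5  16.9   7.7 -11.6  11.   25.9 -13.4]
handle
229 420
[ 0.5358 -0.2673 -0.236 ] 211.95663443066763
[ 0.5361 -0.2661  0.4047] 72.09838925214119
[ 0.533  -0.2669 -0.2481] 128.13448799641228
knob 150 ((326.2115478515625, 216.05770874023438), (10.001923561096191, 14.904828071594238), 78.69007110595703)
[ 0.5708 -0.0022  0.2044] 77.02537504245596
plug in well 0.016664144261565015 -0.017811149853715395 -0.607424208765964
handle-foot [-0.02482032 -0.0062217  -0.78049159]
```

```bash
python3 - <<'E'
x=open('fit.py').read()
x=x.replace("[(422,233),(437.5,251.5),(407,260.5),(392.5,241)]","[(437.5,251.5),(407,260.5),(392.5,241),(422,233)]")
x=x.replace("[(331,229.5),(363,254),(333,271.5),(302,246)]","[(363,254),(333,271.5),(302,246),(331,229.5)]")
x=x.replace("[None,(248,361),None,(187,330)]","[(248,361),(205,377),(187,330),None]")
open('fit.py','w').write(x)
E
python3 fit.py
```

```text
frame
[ 0.5313  0.2309 -0.1771  1.0373  1.0038] res [ 2.4  1.4  2.3  1.3  2.5  1.1  2.3  0.9  2.6 -0.7  2.6 -0.9  2.4 -1.1
  2.5 -1.2]
well
[ 0.5466 -0.003   0.1433] res [ 3.2  0.7  2.2  1.   2.1  0.5  2.7  0.4  2.5 -1.3  2.5 -1.2  1.8 -1.4
  2.4 -0.8]
 scene order alt
foot
[ 0.5556 -0.2698 -0.1343] res [ 3.  -1.3  2.6  0.9  1.8 -0.4  3.1 -1.3 -0.4 -1.7  2.2 -0.6]
handle
229 420
[ 0.5358 -0.2673 -0.236 ] 211.95663443066763Traceback (most recent call last):
  File "fit.py", line 44, in <module>
    for ns,mm in((["top","scene"],[mt,ms]),(["top"],[mt]),(["scene"],[ms])): h=best(p,.160,.218,.024,.024,mm,ns)
                                                                               ~~~~^^^^^^^^^^^^^^^^^^^^^^^^^^^^^
  File "fit.py", line 37, in best
    o=minimize(sil,[p0[0],p0[1],y],a,method="Nelder-Mead",options=dict(initial_simplex=[[p0[0]+i,p0[1]+j,y+k] for i,j,k in((0,0,0),(.006,0,0),(0,.006,0),(0,0,.2))]))
    res = _minimize_neldermead(fun, x0, args, callback, bounds=bounds,
                               **options)
    fxr = func(xr)
    fx = function(np.copy(x), *(wrapper_args + args))
  File "fit.py", line 30, in sil
    w=W(p,rect(a,b,z0)+rect(a,b,z1)); q=proj(n,w); k=np.zeros(m.shape,np.uint8)
                                        ~~~~^^^^^
  File "h.py", line 7, in proj
    c,T=cal(n); P=np.atleast_2d(P); q=(P-T[:3,3])@T[:3,:3]
        ~~~^^^
  File "h.py", line 5, in cal
    c=manip.calibration(n); return c,np.array(c["cam_to_world"])
ValueError: time passes only in moves, steps and waits
```

```bash
python3 - <<'E'
h=open('h.py').read()
h=h.replace("def cal(n): \n    c=manip","import functools\n@functools.lru_cache(None)\ndef cal(n): \n    c=manip"); open('h.py','w').write(h)
x=open('fit.py').read()
x=x.replace("(q[i]-x[i])","(q[i]-x[i]-[2.4,0])")
x=x.replace("m=(r>110)&(g<60)&(b<60)","m=(r>70)&(g<.4*r)&(b<.4*r)")
i=x.index("p=onz(\"top\",c[0],.043)")
x=x[:i]+'''
print(cv2.boxPoints(c))
B=cv2.boxPoints(c); r=B[np.argsort(-B[:,0])[:2]]+[.5,0]; a,b_=[onz("top",q,.043)[:2] for q in r]
if a[0]<b_[0]: a,b_=b_,a
ax=(a-b_)/np.linalg.norm(a-b_); print("knob x-size",np.linalg.norm(a-b_))
yaw=np.arctan2(ax[1],ax[0]); m=(a+b_)/2+.020*np.array([-ax[1],ax[0]]); k=np.array([*m,yaw]); print("plug",k)
d=k-w; C,S=np.cos(w[2]),np.sin(w[2]); print("plug in well",C*d[0]+S*d[1],-S*d[0]+C*d[1],d[2])
d=h-ft; print("handle-foot",d)
'''
open('fit.py','w').write(x)
E
python3 fit.py
```

```text
frame
[ 0.5336  0.2299 -0.1775  1.0377  1.0022] res [ 0.5  0.4  0.3  0.3  0.5  0.1  0.4 -0.   0.5  0.   0.5 -0.2  0.3 -0.4
  0.4 -0.5]
well
[ 0.5485 -0.0035  0.1434] res [ 1.1 -0.1 -0.   0.1 -0.  -0.3  0.6 -0.4  0.5 -0.7  0.4 -0.5 -0.3 -0.7
  0.3 -0.2]
 scene order alt
foot
[ 0.5569 -0.2697 -0.1138] res [-0.1 -1.6  0.7 -0.  -0.2 -0.6  1.6 -1.4 -1.7 -1.  -0.4  0.3]
handle
246 447
[ 0.5357 -0.2674 -0.2308] 170.37878091080037
[ 0.5354 -0.2648  0.2071] 61.831490239537644
[ 0.5329 -0.2672 -0.2256] 101.16782083154197
knob 150 ((326.2115478515625, 216.05770874023438), (10.001923561096191, 14.904828071594238), 78.69007110595703)
[[317.9231  212.61539]
 [332.53845 209.69232]
 [334.5     219.50003]
 [319.88464 222.4231 ]]
knob x-size 0.023237026703426866
plug [5.68507229e-01 2.87566743e-04 1.96788031e-01]
plug in well 0.020329242771865486 0.0008827794926910379 0.05342413029258769
handle-foot [-0.02402016  0.00246902 -0.11174851]
```

Run:
```python
from h import *
def W(p,L):
    c,q=np.cos(p[2]),np.sin(p[2]); L=np.array(L,float)
    return np.c_[p[0]+c*L[:,0]-q*L[:,1],p[1]+q*L[:,0]+c*L[:,1],L[:,2]]
def box(x0,x1,y0,y1,z0,z1):
    P=[[x,y,z] for z in(z0,z1) for x,y in((x0,y0),(x1,y0),(x1,y1),(x0,y1))]
    return [(P[i],P[j]) for i,j in((0,1),(1,2),(2,3),(3,0),(4,5),(5,6),(6,7),(7,4),(0,4),(1,5),(2,6),(3,7))]
out=[]
pk=[.5357,-.2674,-.12]; 
for n,b in(("top",(410,180,480,255)),("scene",(180,245,255,320))):
    im=cv2.imread(f"pics/{n}0.png")[:,:,::-1]; k=5; o=crop(im,*b,k)
    def dr(E,p,col):
        for a,c in E:
            q=(proj(n,W(p,[a,c]))+.5-[b[0],b[1]])*k; cv2.line(o,*[tuple(int(v) for v in r) for r in q],col,1,cv2.LINE_AA)
    dr(box(-.012,.012,-.012,.012,.160,.218),pk,(255,255,0))
    for s in(-1,1): dr(box(-.022,.058,s*.007,s*.015,.149,.155),pk,(0,255,0))
    dr(box(-.006,.034,-.014,.014,.02,.024),pk,(255,0,255))
    out.append(o)
cv2.imwrite("pics/C.png",put(735,376,(out[0],0,0),(out[1],355,0)))
```

```text
(no output)
```

View pics/C.png

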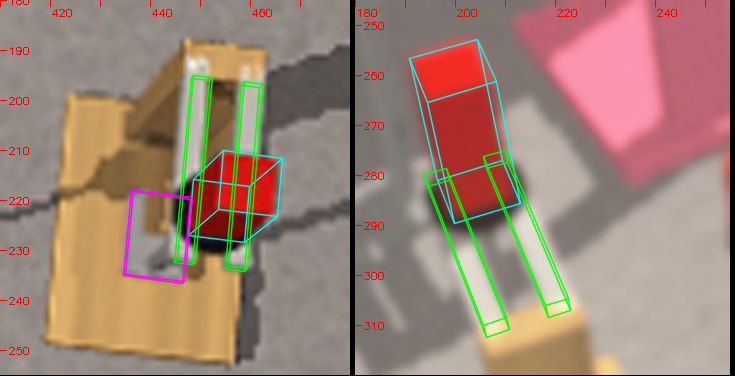

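Overlay: the middle-sized picker's handle, at top (457,215) / scene (200,268), its fork (440,228) and the arms match the model at about (0.5355, -0.267), yaw ≈ -0.11. Moving in above it.

```bash
cat > go.py <<'E'
# usage: go.py x y z yaw : shift (cm, tool axes) & turn (deg) so that tool has picker-axes yaw (picker x=-tool y, y=-tool x)
import sys
from h import *
x,y,z,yaw=map(float,sys.argv[1:5]); s=manip.state(); w,a,b,c=s["tool_rot"]
Rt=R.from_quat([a,b,c,w]); G=R.from_euler("z",yaw)*R.from_matrix(np.array([[0,-1,0],[-1,0,0],[0,0,-1]]))
print("lin",np.round(Rt.inv().apply(np.array([x,y,z])-s["tool_pos"])*100,2),"rot",np.round((Rt.inv()*G).as_rotvec(degrees=True),1),
 "| pos",np.round(s["tool_pos"],4),"F",np.round(s["contact_force"],2),"t",round(s["time"],2),"w",round(s["gripper_width"],3))
E
python3 - <<'E'
from h import *
print(onz("top",(456,303),.27),onz("top",(402,219),.15), onz("top",(377,155),.105))
E
python3 go.py .5355 -.267 .30 -.11
```

```text
[ 0.36029296 -0.24375839  0.27      ] [ 0.54240581 -0.16028732  0.15      ] [ 0.69563558 -0.11333327  0.105     ]
lin [-15.8  -37.46  -7.35] rot [ 0.   0.1 31. ] | pos [ 0.2614 -0.5671  0.2261] F [ 0.76  0.92 -0.19] t 0.1 w 0.997
```

```bash
python3 -m pendant '{"linear":[[0,0,-4],[-1,-3,-8],[-3,-6.5,-9],[-4.5,-10.5,-9],[-6,-14.5,-9],[-7.5,-18,-9],[-9,-21.5,-9],[-10.5,-25,-9],[-12,-28.5,-9],[-13.5,-32,-9]],"rotation":[[0,0,0],[0,0,3],[0,0,6],[0,0,10],[0,0,14],[0,0,18],[0,0,22],[0,0,26],[0,0,29],[0,0,31]],"grip":[0,0,0,0,0,0,0,0,0,0]}'; python3 go.py .5355 -.267 .193 -.11
```

```text
time: 0.93
tool_pos: [0.4966, -0.3092, 0.3167]
tool_rot: [-0.0, -0.667, 0.745, 0.0]
contact_force: [0.8, 0.1, 1.5]
gripper_width: 1.003
lin [-4.62 -3.41 12.37] rot [ 0.   0.  -0.1] | pos [ 0.4966 -0.3092  0.3167] F [0.84 0.13 1.54] t 0.93 w 1.003
```

```bash
python3 -m pendant '{"linear":[[-2,-1.5,2],[-4,-3,3],[-4.6,-3.4,3],[-4.6,-3.4,3],[-4.6,-3.4,3],[-4.6,-3.4,3],[-4.6,-3.4,3],[-4.6,-3.4,3],[-4.6,-3.4,3],[-4.6,-3.4,3]],"rotation":[[0,0,0],[0,0,0],[0,0,0],[0,0,0],[0,0,0],[0,0,0],[0,0,0],[0,0,0],[0,0,0],[0,0,0]],"grip":[0,0,0,0,0,0,0,0,0,0]}'; python3 go.py .5355 -.267 .193 -.11
python3 - <<'E'
from h import *
s=manip.grab_frame("scene")
cv2.imwrite("pics/D.png",crop(s,130,170,290,330,4)[:600])
E
```

```text
time: 1.77
tool_pos: [0.5342, -0.2697, 0.2876]
tool_rot: [0.0, -0.667, 0.745, -0.0]
contact_force: [0.6, -0.3, 1.0]
gripper_width: 1.0
lin [-0.28 -0.09  9.46] rot [-0. -0. -0.] | pos [ 0.5342 -0.2697  0.2876] F [ 0.58 -0.3   1.  ] t 1.77 w 1.0
```

View pics/D.png

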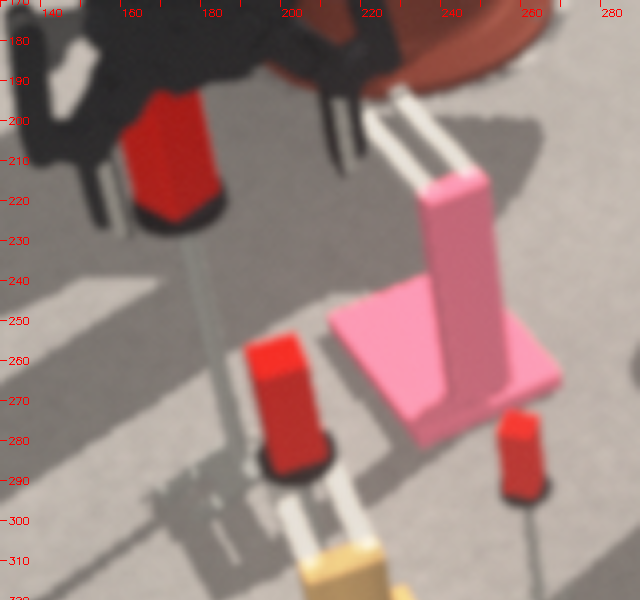

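The gripper hovers over the handle (fingers at 155,228 and 216,212; handle top at 200,257), with a clear way down. Descend, close, then look.

```bash
python3 -m pendant '{"linear":[[-0.3,-0.1,2],[-0.3,-0.1,4],[-0.3,-0.1,6],[-0.3,-0.1,8],[-0.3,-0.1,9],[-0.3,-0.1,9.5],[-0.3,-0.1,9.5],[-0.3,-0.1,9.5],[-0.3,-0.1,9.5],[-0.3,-0.1,9.5]],"rotation":[[0,0,0],[0,0,0],[0,0,0],[0,0,0],[0,0,0],[0,0,0],[0,0,0],[0,0,0],[0,0,0],[0,0,0]],"grip":[0,0,0,0,0,0,0,0,0.2,0.4]}'; python3 go.py .5355 -.267 .193 -.11
python3 -m pendant '{"linear":[[0,0,0],[0,0,0],[0,0,0],[0,0,0],[0,0,0],[0,0,0],[0,0,0],[0,0,0],[0,0,0],[0,0,0]],"rotation":[[0,0,0],[0,0,0],[0,0,0],[0,0,0],[0,0,0],[0,0,0],[0,0,0],[0,0,0],[0,0,0],[0,0,0]],"grip":[0.5,0.6,0.7,0.8,0.9,1,1,1,1,1]}'; python3 go.py .5355 -.267 .193 -.11
```

```text
time: 2.65
tool_pos: [0.5366, -0.2667, 0.194]
tool_rot: [0.0, -0.667, 0.745, -0.001]
contact_force: [-0.1, -0.0, 0.4]
gripper_width: 0.75
lin [0.04 0.1  0.1 ] rot [-0.1 -0.1  0. ] | pos [ 0.5366 -0.2667  0.194 ] F [-0.14 -0.04  0.42] t 2.65 w 0.75
time: 3.48
tool_pos: [0.5361, -0.2664, 0.1928]
tool_rot: [0.0, -0.667, 0.745, -0.0]
contact_force: [1.3, 0.1, 4.5]
gripper_width: 0.266
lin [ 0.07  0.05 -0.02] rot [-0.1 -0.   0. ] | pos [ 0.5361 -0.2664  0.1928] F [1.31 0.13 4.51] t 3.48 w 0.266
```

```bash
python3 -m pendant '{"linear":[[0,0,-0.4],[0,0,-0.8],[0,0,-1],[0,0,-1],[0,0,-1],[0,0.5,-1],[0,1.2,-1],[0,2,-1],[0,3,-1],[0,4,-1]],"rotation":[[0,0,0],[0,0,0],[0,0,0],[0,0,0],[0,0,0],[0,0,0],[0,0,0],[0,0,0],[0,0,0],[0,0,0]],"grip":[1,1,1,1,1,1,1,1,1,1]}'
python3 -m pendant '{"linear":[[0,1,0],[0,2,0],[0,2.8,0],[0,3,-1],[0,3,-3.5],[0,3,-7],[0,3,-10.5],[0,3,-13],[0,3,-14],[0,3,-14]],"rotation":[[0,0,0],[0,0,0],[0,0,0],[0,0,0],[0,0,0],[0,0,0],[0,0,0],[0,0,0],[0,0,0],[0,0,0]],"grip":[1,1,1,1,1,1,1,1,1,1]}'
python3 go.py .5485 -.0035 .38 .1434
```

```text
time: 4.32
tool_pos: [0.4948, -0.2616, 0.202]
tool_rot: [-0.0, -0.667, 0.745, 0.0]
contact_force: [0.2, -0.8, -1.2]
gripper_width: 0.268
time: 5.15
tool_pos: [0.4673, -0.2593, 0.3466]
tool_rot: [0.001, -0.667, 0.745, -0.004]
contact_force: [0.2, -0.5, -1.9]
gripper_width: 0.265
lin [-26.3   -5.31  -3.4 ] rot [ -0.3  -0.3 -14.5] | pos [ 0.4673 -0.2593  0.3466] F [ 0.22 -0.52 -1.91] t 5.15 w 0.265
```

```bash
python3 go.py .5177 -.0089 .345 .1434
python3 -m pendant '{"linear":[[0,0,-1],[-1,0,-1.5],[-3,-0.3,-1.5],[-6,-0.9,-1.5],[-9,-1.3,-1.5],[-12,-1.7,-1.5],[-15,-2,-1.5],[-18,-2,-1],[-21,-2,-1],[-23,-2,-1]],"rotation":[[0,0,0],[0,0,-1],[0,0,-3],[0,0,-5],[0,0,-7],[0,0,-9],[0,0,-11],[0,0,-13],[0,0,-14.5],[0,0,-14.5]],"grip":[1,1,1,1,1,1,1,1,1,1]}'
python3 go.py .5177 -.0089 .345 .1434
```

```text
lin [-25.44  -2.28   0.08] rot [ -0.3  -0.3 -14.5] | pos [ 0.4673 -0.2593  0.3466] F [ 0.22 -0.52 -1.91] t 5.15 w 0.265
time: 5.98
tool_pos: [0.5103, -0.0289, 0.3499]
tool_rot: [0.001, 0.757, -0.653, -0.002]
contact_force: [0.6, -0.3, -1.1]
gripper_width: 0.272
lin [-1.87 -1.03  0.49] rot [0.2 0.1 0.2] | pos [ 0.5103 -0.0289  0.3499] F [ 0.61 -0.3  -1.14] t 5.98 w 0.272
```

```bash
python3 -m pendant '{"linear":[[-1,-0.5,0.3],[-1.8,-1,0.5],[-1.9,-1,0.5],[-1.9,-1,0.5],[-1.9,-1,0.5],[-1.9,-1,0.5],[-1.9,-1,0.5],[-1.9,-1,0.5],[-1.9,-1,0.5],[-1.9,-1,0.5]],"rotation":[[0,0,0],[0,0,0],[0,0,0],[0,0,0],[0,0,0],[0,0,0],[0,0,0],[0,0,0],[0,0,0],[0,0,0]],"grip":[1,1,1,1,1,1,1,1,1,1]}'
python3 go.py .5177 -.0089 .345 .1434
python3 - <<'E'
from h import *
t=manip.grab_frame("top");s=manip.grab_frame("scene");cv2.imwrite("pics/t2.png",t[:,:,::-1]);cv2.imwrite("pics/s2.png",s[:,:,::-1])
cv2.imwrite("pics/E.png",put(800,600,(crop(t,285,170,365,260,5),0,0),(crop(s,290,165,370,285,5),400,0)))
E
```

```text
time: 6.82
tool_pos: [0.5184, -0.0122, 0.3473]
tool_rot: [-0.0, 0.756, -0.655, 0.0]
contact_force: [-0.2, 0.5, -1.6]
gripper_width: 0.267
lin [-0.33  0.02  0.23] rot [-0. -0. -0.] | pos [ 0.5184 -0.0122  0.3473] F [-0.22  0.52 -1.57] t 6.82 w 0.267
```

View pics/E.png

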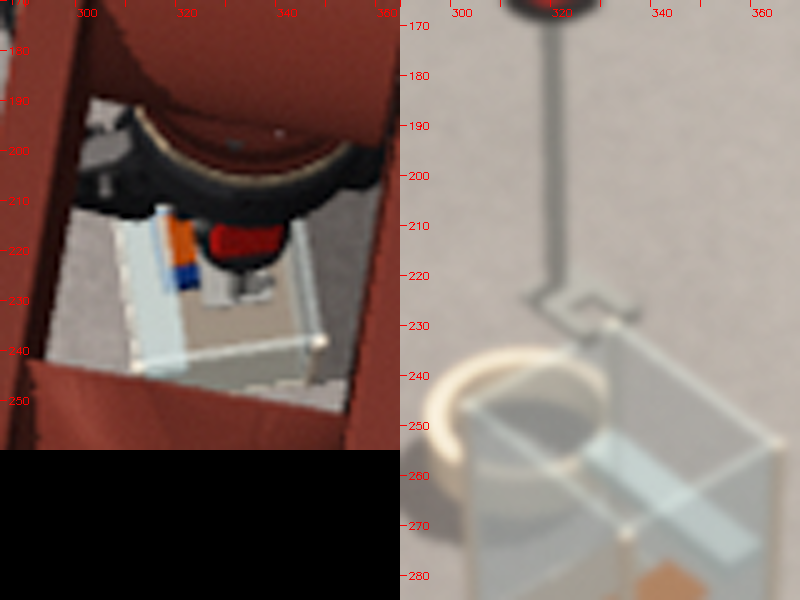

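Run:
```python
from h import *
s=manip.state(); p=s["tool_pos"]; z=p[2]-.173; yaw=.1434
print(p,s["contact_force"])
Rz=R.from_euler("z",yaw)
for nm,L in(("tip-y",[.034,-.014,.0]),("tip+y",[.034,.014,.0065]),("shaft",[0,0,.004]),("collar",[0,0,.135])):
    w=Rz.apply(L)+[p[0],p[1],z]; print(nm,np.round(proj("scene",w),1),np.round(proj("top",w),1))
```

```text
[ 0.51835476 -0.01201158  0.34728465] [-0.63765435  0.413004   -1.17538455]
tip-y [[328.4 234.6]] [[336.  210.7]]
tip+y [[339.6 225.8]] [[322.5 211.9]]
shaft [[322.6 221.4]] [[331.6 227.4]]
collar [[321.6 163.9]] [[332.7 214.7]]
```

Scene shows the fork over the well (tips at 327,233 and 337,229), within about 2 mm of where the model puts it. Centre it and lower in stages, watching the force.

```bash
python3 go.py .5158 -.0077 .260 .1434
python3 -m pendant '{"linear":[[-0.4,0.3,0.5],[-0.4,0.3,1.5],[-0.4,0.3,2.5],[-0.4,0.3,3.5],[-0.4,0.3,4.5],[-0.4,0.3,5.5],[-0.4,0.3,6.5],[-0.4,0.3,7],[-0.4,0.3,7],[-0.4,0.3,7]],"rotation":[[0,0,0],[0,0,0],[0,0,0],[0,0,0],[0,0,0],[0,0,0],[0,0,0],[0,0,0],[0,0,0],[0,0,0]],"grip":[1,1,1,1,1,1,1,1,1,1]}'
python3 go.py .5158 -.0077 .2005 .1434
```

```text
lin [-0.46  0.19  8.73] rot [-0. -0.  0.] | pos [ 0.5184 -0.012   0.3473] F [-0.64  0.41 -1.18] t 6.92 w 0.271
time: 7.75
tool_pos: [0.5148, -0.0083, 0.2769]
tool_rot: [0.0, 0.756, -0.654, -0.0]
contact_force: [-0.6, -0.3, -0.9]
gripper_width: 0.268
lin [-0.05 -0.11  7.64] rot [0. 0. 0.] | pos [ 0.5148 -0.0083  0.2769] F [-0.55 -0.31 -0.86] t 7.75 w 0.268
```

```bash
python3 -m pendant '{"linear":[[0,-0.1,0.6],[0,-0.1,1.2],[0,-0.1,1.8],[0,-0.1,2.4],[0,-0.1,3],[0,-0.1,3.4],[0,-0.1,3.8],[0,-0.1,4],[0,-0.1,4],[0,-0.1,4]],"rotation":[[0,0,0],[0,0,0],[0,0,0],[0,0,0],[0,0,0],[0,0,0],[0,0,0],[0,0,0],[0,0,0],[0,0,0]],"grip":[1,1,1,1,1,1,1,1,1,1]}'
python3 go.py .5158 -.0077 .2005 .1434
```

```text
time: 8.58
tool_pos: [0.5159, -0.0082, 0.2373]
tool_rot: [-0.0, 0.756, -0.654, 0.0]
contact_force: [-1.0, -0.9, -1.3]
gripper_width: 0.27
lin [-0.05  0.    3.68] rot [-0.  0.  0.] | pos [ 0.5159 -0.0082  0.2373] F [-1.04 -0.94 -1.29] t 8.58 w 0.27
```

No contact at the tab's height. Lower to the neck's height and look.

```bash
python3 -m pendant '{"linear":[[0,0,0.5],[0,0,1],[0,0,1.5],[0,0,2],[0,0,2.5],[0,0,3],[0,0,3.4],[0,0,3.7],[0,0,3.7],[0,0,3.7]],"rotation":[[0,0,0],[0,0,0],[0,0,0],[0,0,0],[0,0,0],[0,0,0],[0,0,0],[0,0,0],[0,0,0],[0,0,0]],"grip":[1,1,1,1,1,1,1,1,1,1]}'
python3 go.py .5158 -.0077 .2005 .1434
python3 - <<'E'
from h import *
t=manip.grab_frame("top");s=manip.grab_frame("scene")
cv2.imwrite("pics/F.png",put(800,600,(crop(t,285,190,365,260,5),0,0),(crop(s,290,195,370,315,5),400,0)))
p=manip.state()["tool_pos"]; z=p[2]-.173; Rz=R.from_euler("z",.1434)
for nm,L in(("tip-y",[.034,-.014,.0]),("tip+y",[.034,.014,.0065]),("shaft",[0,0,.004]),("collar",[0,0,.135])):
    w=Rz.apply(L)+[p[0],p[1],z]; print(nm,np.round(proj("scene",w),1),np.round(proj("top",w),1))
E
```

```text
time: 9.42
tool_pos: [0.5158, -0.0082, 0.2001]
tool_rot: [0.0, 0.756, -0.654, -0.0]
contact_force: [-0.1, -0.1, -1.5]
gripper_width: 0.267
lin [-0.05 -0.01 -0.04] rot [0. 0. 0.] | pos [ 0.5158 -0.0082  0.2001] F [-0.08 -0.05 -1.53] t 9.42 w 0.267
tip-y [[329.9 287.8]] [[333.  224.7]]
tip+y [[340.2 279.4]] [[320.9 225.9]]
shaft [[324.6 274.6]] [[329.  239.8]]
collar [[323.8 226.4]] [[329.7 229.8]]
```

View pics/F.png

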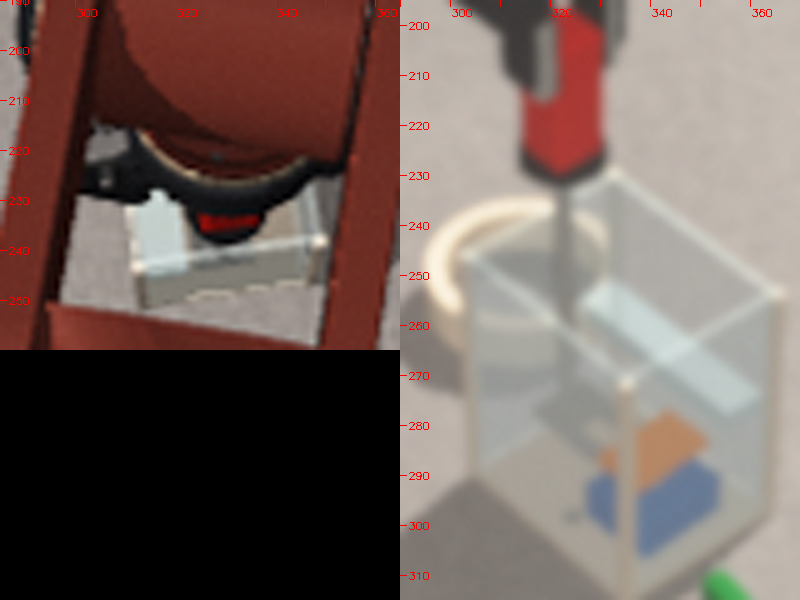

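Run:
```python
from h import *
w=np.array([.5485,-.0035,0]); Ri=R.from_euler("z",-.1434)
for uv in((330,287),(343.6,277.4),(351.6,283),(338.4,293),(341,285)):
    print(uv,np.round(Ri.apply(onz("scene",uv,.043)-w)*1000,1)[:2])
print("fork back -y corner", np.round(Ri.apply(onz("scene",(316.6,276.6),.031)-w)*1000,1)[:2])
for v,z in((269,.05),): print(np.round(Ri.apply(onz("scene",(323,269),.05)-w)*1000,1)[:2])
p=manip.state()["tool_pos"]; print(np.round(Ri.apply(p-w)*1000,1))
print("shaft u pred", [np.round(proj("scene",[p[0],p[1],z]),1) for z in (.04,.05,.06)])
```

```text
(330, 287) [ 11.3 -22.1]
(343.6, 277.4) [ 8.2 17.2]
(351.6, 283) [31.1 18.9]
(338.4, 293) [ 35.2 -20.2]
(341, 285) [21.4 -1.4]
fork back -y corner [-39.6 -16.3]
[-33.2  -3.8]
[-32.8  -0.  200.6]
shaft u pred [array([[324.6, 271.8]]), array([[324.5, 268.3]]), array([[324.4, 264.8]])]
```

```bash
python3 -m pendant '{"linear":[[-0.2,0,0],[-0.2,0,0],[-0.2,-0.3,0],[-0.2,-0.6,0],[-0.2,-0.9,0],[-0.2,-1.2,0],[-0.2,-1.5,0],[-0.2,-1.8,0],[-0.2,-2,0],[-0.2,-2,0]],"rotation":[[0,0,0],[0,0,0],[0,0,0],[0,0,0],[0,0,0],[0,0,0],[0,0,0],[0,0,0],[0,0,0],[0,0,0]],"grip":[1,1,1,1,1,1,1,1,1,1]}'
python3 -m pendant '{"linear":[[0,-0.2,0],[0,-0.4,0],[0,-0.6,0],[0,-0.8,0],[0,-1,0],[0,-1.2,0],[0,-1.4,0],[0,-1.5,0],[0,-1.5,0],[0,-1.5,0]],"rotation":[[0,0,0],[0,0,0],[0,0,0],[0,0,0],[0,0,0],[0,0,0],[0,0,0],[0,0,0],[0,0,0],[0,0,0]],"grip":[1,1,1,1,1,1,1,1,1,1]}'
cat > w.py <<'E'
from h import *
s=manip.state(); w=np.array([.5485,-.0035,0]); Ri=R.from_euler("z",-.1434)
print("well-frame mm",np.round(Ri.apply(s["tool_pos"]-w)*1000,1),"F",np.round(Ri.apply(s["contact_force"]),2),"M",np.round(Ri.apply(s["ft_torque"]),3),round(s["time"],2))
E
python3 w.py
```

```text
time: 10.35
tool_pos: [0.5357, -0.0033, 0.2002]
tool_rot: [-0.0, 0.756, -0.654, -0.0]
contact_force: [-0.6, 0.1, -2.5]
gripper_width: 0.268
time: 11.18
tool_pos: [0.5502, -0.0012, 0.2002]
tool_rot: [0.0, 0.756, -0.654, -0.0]
contact_force: [-1.0, -0.6, -1.8]
gripper_width: 0.269
well-frame mm [  2.    2.  200.2] F [-1.05 -0.5  -1.75] M [-0.041 -0.009 -0.016] 11.18
```

```bash
python3 -m pendant '{"linear":[[0,-0.1,0],[0,-0.2,0],[0,-0.3,0],[0,-0.4,0],[0,-0.4,0],[0,-0.4,0],[0,-0.4,0],[0,-0.4,0],[0,-0.4,0],[0,-0.4,0]],"rotation":[[0,0,0],[0,0,0],[0,0,0],[0,0,0],[0,0,0],[0,0,0],[0,0,0],[0,0,0],[0,0,0],[0,0,0]],"grip":[1,1,1,1,1,1,1,1,1,1]}' >/dev/null; python3 w.py
python3 -m pendant '{"linear":[[0,-0.1,0],[0,-0.2,0],[0,-0.2,0],[0,-0.2,0],[0,-0.2,0],[0,-0.2,0],[0,-0.2,0],[0,-0.2,0],[0,-0.2,0],[0,-0.2,0]],"rotation":[[0,0,0],[0,0,0],[0,0,0],[0,0,0],[0,0,0],[0,0,0],[0,0,0],[0,0,0],[0,0,0],[0,0,0]],"grip":[1,1,1,1,1,1,1,1,1,1]}' >/dev/null; python3 w.py
```

```text
well-frame mm [  5.9   2.  200.2] F [-2.26 -0.18  1.46] M [0.045 0.866 0.016] 12.02
well-frame mm [  8.1   2.  200.3] F [-0.21 -0.55 -1.71] M [ 0.027 -0.068  0.009] 12.85
```

```bash
python3 -m pendant '{"linear":[[0,-0.05,0],[0,-0.1,0],[0,-0.1,0],[0,-0.1,0],[0,-0.1,0],[0,-0.1,0],[0,-0.1,0],[0,-0.1,0],[0,-0.1,0],[0,-0.1,0]],"rotation":[[0,0,0],[0,0,0],[0,0,0],[0,0,0],[0,0,0],[0,0,0],[0,0,0],[0,0,0],[0,0,0],[0,0,0]],"grip":[1,1,1,1,1,1,1,1,1,1]}' >/dev/null; python3 w.py
python3 -m pendant '{"linear":[[0,-0.05,0],[0,-0.1,0],[0,-0.1,0],[0,-0.1,0],[0,-0.1,0],[0,-0.1,0],[0,-0.1,0],[0,-0.1,0],[0,-0.1,0],[0,-0.1,0]],"rotation":[[0,0,0],[0,0,0],[0,0,0],[0,0,0],[0,0,0],[0,0,0],[0,0,0],[0,0,0],[0,0,0],[0,0,0]],"grip":[1,1,1,1,1,1,1,1,1,1]}' >/dev/null; python3 w.py
python3 - <<'E'
from h import *
s=manip.grab_frame("scene")
cv2.imwrite("pics/G.png",crop(s,290,235,375,315,7)[:,:595])
E
```

```text
well-frame mm [  8.9   2.  200.2] F [-0.92 -0.   -0.97] M [0.    0.336 0.028] 13.68
well-frame mm [  9.9   2.  200.2] F [-2.29 -0.04 -0.24] M [-0.043  0.723  0.046] 14.52
```

View pics/G.png

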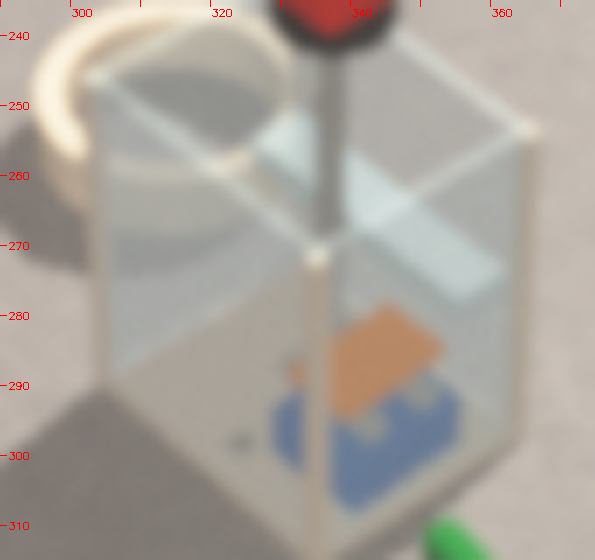

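Scene: the fork is under the knob, tine tips visible past it at (341,296) and (348,291), with light wall contact felt. Lift slightly.

```bash
python3 -m pendant '{"linear":[[0,0.03,-0.1],[0,0.03,-0.2],[0,0.03,-0.3],[0,0.03,-0.4],[0,0.03,-0.5],[0,0.03,-0.6],[0,0.03,-0.7],[0,0.03,-0.8],[0,0.03,-0.9],[0,0.03,-0.9]],"rotation":[[0,0,0],[0,0,0],[0,0,0],[0,0,0],[0,0,0],[0,0,0],[0,0,0],[0,0,0],[0,0,0],[0,0,0]],"grip":[1,1,1,1,1,1,1,1,1,1]}' >/dev/null; python3 w.py
python3 -m pendant '{"linear":[[0,0,0],[0,0,0],[0,0,0],[0,0,0],[0,0,0],[0,0,0],[0,0,0],[0,0,0],[0,0,0],[0,0,0]],"rotation":[[0,0,0],[0,0,0],[0,0,0],[0,0,0],[0,0,0],[0,0,0],[0,0,0],[0,0,0],[0,0,0],[0,0,0]],"grip":[1,1,1,1,1,1,1,1,1,1]}' >/dev/null; python3 w.py
```

```text
well-frame mm [  9.8   2.  209.4] F [-0.51  0.33 -3.42] M [0.011 0.058 0.026] 15.4
well-frame mm [  9.7   2.  209.2] F [-0.39 -0.38 -2.19] M [0.005 0.079 0.   ] 16.23
```

```bash
python3 -m pendant '{"linear":[[0,0.1,-0.1],[0,0.2,-0.2],[0,0.3,-0.3],[0,0.4,-0.3],[0,0.5,-0.3],[0,0.6,-0.3],[0,0.7,-0.3],[0,0.8,-0.3],[0,0.8,-0.3],[0,0.8,-0.3]],"rotation":[[0,0,0],[0,0,0],[0,0,0],[0,0,0],[0,0,0],[0,0,0],[0,0,0],[0,0,0],[0,0,0],[0,0,0]],"grip":[1,1,1,1,1,1,1,1,1,1]}' >/dev/null; python3 w.py
cat > knob.py <<'E'
from h import *
import sys
zt=float(sys.argv[1]); s=manip.grab_frame("scene").astype(int); n=sys.argv[2]
cv2.imwrite(f"pics/{n}.png",s.astype(np.uint8)[:,:,::-1])
h=cv2.cvtColor(s.astype(np.uint8),cv2.COLOR_RGB2HSV); m=(h[:,:,0]<16)&(h[:,:,1]>85)&(h[:,:,2]>120); k=np.zeros_like(m); k[200:320,295:372]=1; m&=k
m=cv2.morphologyEx(m.astype(np.uint8),cv2.MORPH_CLOSE,np.ones((7,7)))
nn,l,st,ce=cv2.connectedComponentsWithStats(m); i=1+np.argmax(st[1:,4]); P=np.argwhere(l==i)[:,::-1].astype(np.float32)
r=cv2.minAreaRect(P); w=np.array([.5485,-.0035,0]); Ri=R.from_euler("z",-.1434)
G=np.array([Ri.apply(onz("scene",p+.5,zt)-w)[:2]*1000 for p in cv2.convexHull(P)[:,0].astype(float)])
g=cv2.minAreaRect(G.astype(np.float32)); print(st[i],"knob in well frame mm",np.round(g,1) if 0 else g)
E
python3 knob.py .0475 k1; python3 w.py
```

```text
well-frame mm [  1.6   2.  212.2] F [ 0.32 -0.35 -2.47] M [ 0.011  0.035 -0.011] 17.07
[326 200  18  33 384] knob in well frame mm ((-155.68612670898438, 134.61639404296875), (36.78453826904297, 121.8554458618164), 46.829864501953125)
well-frame mm [  1.7   2.  212.2] F [-0.4  -0.53 -2.32] M [ 0.016  0.003 -0.002] 17.12
```

```bash
sed -i 's/k\[200:320/k[int(sys.argv[3]):320/; s/s=manip.grab_frame("scene").astype(int); n=sys.argv\[2\]/n=sys.argv[2]; import os; s=(cv2.imread(f"pics\/{n}.png")[:,:,::-1] if os.path.exists(f"pics\/{n}.png") else manip.grab_frame("scene")).astype(int)/' knob.py
python3 knob.py .048 k1 265
python3 - <<'E'
from h import *
cv2.imwrite("pics/H.png",crop(cv2.imread("pics/k1.png")[:,:,::-1],290,235,375,315,7)[:,:595])
E
```

```text
[330 276  20  14 131] knob in well frame mm ((20.149253845214844, -1.762613296508789), (22.986156463623047, 39.152198791503906), 3.0483734607696533)
```

View pics/H.png

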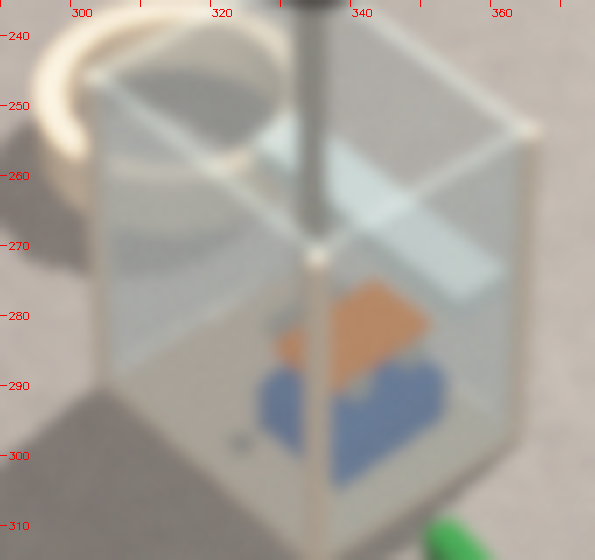

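Scene: the plug hangs upright on the fork, knob centre ≈ (341,282) → well frame (20, -1.8) mm, turned +3°. Shift to the free -y side, square it up, then raise in stages.

```bash
python3 -m pendant '{"linear":[[0.1,0,0],[0.2,0,0],[0.3,0,0],[0.4,0,0],[0.5,0,0],[0.6,0,0],[0.7,0,0],[0.7,0,0],[0.7,0,0],[0.7,0,0]],"rotation":[[0,0,0],[0,0,0.5],[0,0,1],[0,0,1.5],[0,0,2],[0,0,2.5],[0,0,3],[0,0,3],[0,0,3],[0,0,3]],"grip":[1,1,1,1,1,1,1,1,1,1]}'>/dev/null; python3 w.py; python3 knob.py .048 k2 265
python3 -m pendant '{"linear":[[0,0,-0.1],[0,0,-0.3],[0,0,-0.5],[0,0,-0.7],[0,0,-0.9],[0,0,-1.1],[0,0,-1.3],[0,0,-1.4],[0,0,-1.5],[0,0,-1.5]],"rotation":[[0,0,0],[0,0,0],[0,0,0],[0,0,0],[0,0,0],[0,0,0],[0,0,0],[0,0,0],[0,0,0],[0,0,0]],"grip":[1,1,1,1,1,1,1,1,1,1]}'>/dev/null; python3 w.py; python3 knob.py .063 k3 250
```

```text
well-frame mm [  1.7  -5.  212.2] F [-0.21  0.73 -2.66] M [-0.046  0.014  0.024] 17.95
[327 278  20  13 132] knob in well frame mm ((19.83883285522461, -9.694923400878906), (38.33272171020508, 23.080259323120117), 87.40158081054688)
well-frame mm [  1.8  -5.  227.5] F [-0.3 -1.1 -3.1] M [0.001 0.045 0.021] 18.83
[327 273  21  12 138] knob in well frame mm ((19.99361801147461, -9.566019058227539), (39.45062255859375, 23.222932815551758), 85.2780532836914)
```

```bash
python3 -m pendant '{"linear":[[0,0,-0.3],[0,0,-0.6],[0,0,-0.9],[0,0,-1.2],[0,0,-1.4],[0,0,-1.6],[0,0,-1.8],[0,0,-2],[0,0,-2],[0,0,-2]],"rotation":[[0,0,0],[0,0,0],[0,0,0],[0,0,0],[0,0,0],[0,0,0],[0,0,0],[0,0,0],[0,0,0],[0,0,0]],"grip":[1,1,1,1,1,1,1,1,1,1]}'>/dev/null; python3 w.py; python3 knob.py .083 k4 245
python3 -m pendant '{"linear":[[0,0,-0.3],[0,0,-0.6],[0,0,-0.9],[0,0,-1.2],[0,0,-1.5],[0,0,-1.8],[0,0,-2.1],[0,0,-2.4],[0,0,-2.5],[0,0,-2.5]],"rotation":[[0,0,0],[0,0,0],[0,0,0],[0,0,0],[0,0,0],[0,0,0],[0,0,0],[0,0,0],[0,0,0],[0,0,0]],"grip":[1,1,1,1,1,1,1,1,1,1]}'>/dev/null; python3 w.py; python3 knob.py .108 k5 235
```

```text
well-frame mm [  1.7  -5.  247.3] F [ 0.27 -0.78 -2.72] M [-0.042  0.031  0.009] 19.72
[327 265  21  14 169] knob in well frame mm ((18.800748825073242, -10.28105354309082), (39.033058166503906, 26.47861099243164), 89.79683685302734)
well-frame mm [  1.9  -5.  272.7] F [ 0.11 -0.3  -2.86] M [-0.022  0.001  0.035] 20.6
[327 255  22  15 212] knob in well frame mm ((18.741058349609375, -7.83635139465332), (43.80412673950195, 27.894187927246094), 86.2156753540039)
```

```bash
python3 -m pendant '{"linear":[[0,0,-0.5],[0,0,-1.2],[0,0,-2.2],[0,0,-3.2],[0,0,-4.4],[0,0,-5.6],[0,0,-6.8],[0,0,-7.8],[0,0,-8.4],[0,0,-8.5]],"rotation":[[0,0,0],[0,0,0],[0,0,0],[0,0,0],[0,0,0],[0,0,0],[0,0,0],[0,0,0],[0,0,0],[0,0,0]],"grip":[1,1,1,1,1,1,1,1,1,1]}'>/dev/null; python3 w.py; python3 go.py .5159 .2361 .36 -.1775
```

```text
well-frame mm [  2.3  -5.1 359.5] F [-0.86 -0.5  -2.86] M [-0.011  0.041  0.001] 21.48
lin [-24.66   1.31  -0.07] rot [-0.2 -0.  15.4] | pos [ 0.5515 -0.0083  0.3595] F [-0.78 -0.61 -2.86] t 21.48 w 0.267
```

```bash
python3 -m pendant '{"linear":[[-0.2,0,0],[-0.6,0,0],[-1.2,0.1,0],[-2.1,0.1,0],[-3.2,0.2,0],[-4.5,0.2,0],[-6,0.3,0],[-7.5,0.4,0],[-9,0.5,0],[-10.5,0.6,0]],"rotation":[[0,0,0],[0,0,0.3],[0,0,0.7],[0,0,1.3],[0,0,2],[0,0,2.8],[0,0,3.7],[0,0,4.7],[0,0,5.7],[0,0,6.7]],"grip":[1,1,1,1,1,1,1,1,1,1]}'>/dev/null
python3 go.py .5159 .2361 .36 -.1775
python3 -m pendant '{"linear":[[-1.5,-0.2,0],[-3,-0.3,0],[-4.5,-0.5,0],[-6,-0.7,0],[-7.5,-0.8,0],[-9,-1,0],[-10.5,-1.1,0],[-11.8,-1.2,0],[-12.8,-1.3,0],[-13.2,-1.3,0]],"rotation":[[0,0,1],[0,0,2],[0,0,3],[0,0,4],[0,0,5],[0,0,6],[0,0,7],[0,0,8],[0,0,8.5],[0,0,8.7]],"grip":[1,1,1,1,1,1,1,1,1,1]}'>/dev/null
python3 go.py .5159 .2361 .27 -.1775
```

```text
lin [-13.85   2.24  -0.37] rot [0.1 0.  8.7] | pos [0.5346 0.0971 0.3562] F [ 1.03  0.2  -2.73] t 22.32 w 0.266
lin [-0.08  3.59  8.63] rot [ 0.1 -0.   0.1] | pos [0.5512 0.229  0.3563] F [-0.1  -0.37 -3.58] t 23.15 w 0.264
```

```bash
python3 -m pendant '{"linear":[[0,0.4,0.4],[-0.1,1,1],[-0.1,1.8,2],[-0.1,2.6,3.2],[-0.1,3.2,4.4],[-0.1,3.5,5.6],[-0.1,3.6,6.8],[-0.1,3.6,7.8],[-0.1,3.6,8.4],[-0.1,3.6,8.6]],"rotation":[[0,0,0],[0,0,0],[0,0,0],[0,0,0],[0,0,0],[0,0,0],[0,0,0],[0,0,0],[0,0,0],[0,0,0]],"grip":[1,1,1,1,1,1,1,1,1,1]}'>/dev/null
python3 -m pendant '{"linear":[[0,0,0],[0,0,0],[0,0,0],[0,0,0],[0,0,0],[0,0,0],[0,0,0],[0,0,0],[0,0,0],[0,0,0]],"rotation":[[0,0,0],[0,0,0],[0,0,0],[0,0,0],[0,0,0],[0,0,0],[0,0,0],[0,0,0],[0,0,0],[0,0,0]],"grip":[1,1,1,1,1,1,1,1,1,1]}'>/dev/null
python3 go.py .5159 .2361 .27 -.1775
python3 - <<'E'
from h import *
s=manip.grab_frame("scene");cv2.imwrite("pics/f1.png",s[:,:,::-1])
cv2.imwrite("pics/I.png",crop(s,380,180,460,280,6))
E
```

```text
lin [-0.12  0.07  0.12] rot [ 0. -0.  0.] | pos [0.5164 0.2348 0.2712] F [-0.5   0.22 -2.77] t 24.82 w 0.266
```

View pics/I.png

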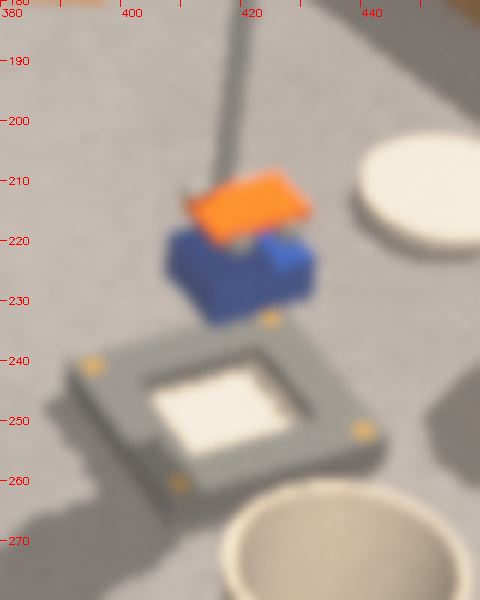

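Scene: the plug hangs level on the fork (knob ≈ 420,215) above the frame pocket (≈ 415,249). Measure the knob in the frame's axes.

```bash
cat > kf.py <<'E'
from h import *
import sys,os
n=sys.argv[1]; zt=float(sys.argv[2]); v0,v1=int(sys.argv[3]),int(sys.argv[4])
if not os.path.exists(f"pics/{n}.png"): cv2.imwrite(f"pics/{n}.png",manip.grab_frame("scene")[:,:,::-1])
h=cv2.cvtColor(cv2.imread(f"pics/{n}.png"),cv2.COLOR_BGR2HSV); m=(h[:,:,0]<17)&(h[:,:,1]>120)&(h[:,:,2]>110)
k=np.zeros_like(m); k[v0:v1,400:445]=1; m=(m&k).astype(np.uint8)
nn,l,st,ce=cv2.connectedComponentsWithStats(m); i=1+np.argmax(st[1:,4]); P=np.argwhere(l==i)[:,::-1].astype(np.float32)
w=np.array([.5336,.2299,0]); Ri=R.from_euler("z",.1775)
G=np.array([Ri.apply(onz("scene",p+.5,zt)-w)[:2]*1000 for p in cv2.convexHull(P)[:,0].astype(float)])
p=manip.state()["tool_pos"]; print(st[i],"knob in frame mm",cv2.minAreaRect(G.astype(np.float32)),"TCP",np.round(Ri.apply(p-w)*1000,1))
E
python3 kf.py f1 .1062 195 232
```

```text
[411 209  20  12 148] knob in frame mm ((0.5168819427490234, -1.723562240600586), (28.75035858154297, 41.439308166503906), 4.695269584655762) TCP [-17.8   1.8 271.2]
```

```bash
python3 -m pendant '{"linear":[[-0.05,0,0.2],[-0.1,0,0.6],[-0.15,-0.1,1.2],[-0.2,-0.1,1.8],[-0.2,-0.1,2.4],[-0.2,-0.1,3],[-0.2,-0.1,3.6],[-0.2,-0.1,4.1],[-0.2,-0.1,4.4],[-0.2,-0.1,4.5]],"rotation":[[0,0,0],[0,0,0.5],[0,0,1],[0,0,2],[0,0,3],[0,0,3],[0,0,3],[0,0,3],[0,0,3],[0,0,3]],"grip":[1,1,1,1,1,1,1,1,1,1]}'>/dev/null
python3 -m pendant '{"linear":[[0,0,0],[0,0,0],[0,0,0],[0,0,0],[0,0,0],[0,0,0],[0,0,0],[0,0,0],[0,0,0],[0,0,0]],"rotation":[[0,0,0],[0,0,0],[0,0,0],[0,0,0],[0,0,0],[0,0,0],[0,0,0],[0,0,0],[0,0,0],[0,0,0]],"grip":[1,1,1,1,1,1,1,1,1,1]}'>/dev/null
python3 kf.py f2 .062 205 250;python3 go.py .5159 .2361 .209 -.1775
python3 - <<'E'
from h import *
s=cv2.imread("pics/f2.png")[:,:,::-1]
cv2.imwrite("pics/J.png",crop(s,380,205,460,275,6))
E
```

```text
[410 225  20  11 143] knob in frame mm ((1.9607486724853516, -0.5818500518798828), (41.69889450073242, 28.255680084228516), 88.29547882080078) TCP [-16.8   3.8 226.2]
lin [0.09 0.17 1.72] rot [ 0.  0. -3.] | pos [0.5177 0.2366 0.2262] F [-0.18 -0.34 -3.02] t 26.58 w 0.269
```

View pics/J.png

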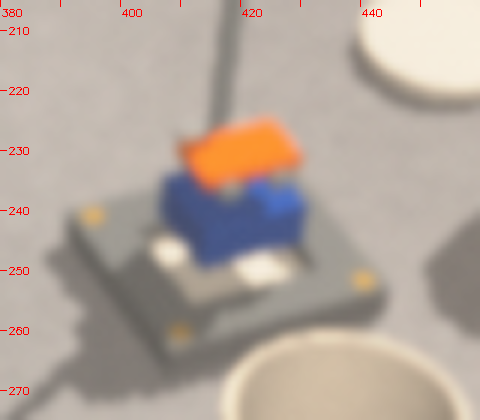

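Scene: the plug is just over the pocket (knob ≈ 420,231), centred to about 1 mm and square to about 2°. Lower slowly.

```bash
python3 -m pendant '{"linear":[[0,0,0.2],[0,0,0.4],[0,0,0.6],[0,0,0.8],[0,0,1],[0,0,1.2],[0,0,1.4],[0,0,1.5],[0,0,1.5],[0,0,1.5]],"rotation":[[0,0,0],[0,0,0],[0,0,0],[0,0,0],[0,0,0],[0,0,0],[0,0,0],[0,0,0],[0,0,0],[0,0,0]],"grip":[1,1,1,1,1,1,1,1,1,1]}'>/dev/null;python3 go.py .5159 .2361 .209 -.1775
python3 -m pendant '{"linear":[[0,0,0.05],[0,0,0.1],[0,0,0.15],[0,0,0.2],[0,0,0.25],[0,0,0.3],[0,0,0.35],[0,0,0.4],[0,0,0.4],[0,0,0.4]],"rotation":[[0,0,0],[0,0,0],[0,0,0],[0,0,0],[0,0,0],[0,0,0],[0,0,0],[0,0,0],[0,0,0],[0,0,0]],"grip":[1,1,1,1,1,1,1,1,1,1]}'>/dev/null;python3 go.py .5159 .2361 .209 -.1775
python3 kf.py f3 .045 205 255
```

```text
lin [0.09 0.17 0.22] rot [ 0. -0. -3.] | pos [0.5178 0.2366 0.2112] F [-0.47 -0.03 -2.86] t 27.42 w 0.266
lin [ 0.09  0.17 -0.17] rot [-0.  0. -3.] | pos [0.5178 0.2366 0.2073] F [-0.07  0.35 -2.05] t 28.25 w 0.261
[410 231  19  11 146] knob in frame mm ((2.6474742889404297, -0.6269626617431641), (42.31148147583008, 28.976978302001953), 88.04319763183594) TCP [-16.7   3.8 207.3]
```

```bash
python3 -m pendant '{"linear":[[0,0,0.1],[0,0,0.2],[0,0,0.3],[0.05,0,0.35],[0.1,0,0.35],[0.1,0,0.35],[0.1,0.05,0.35],[0.1,0.2,0.35],[0.1,0.4,0.35],[0.1,0.6,0.35]],"rotation":[[0,0,0],[0,0,0],[0,0,0],[0,0,0],[0,0,0],[0,0,0],[0,0,0],[0,0,0],[0,0,0],[0,0,0]],"grip":[1,1,1,1,1,1,1,1,1,1]}'>/dev/null;python3 go.py .5159 .2361 .209 -.1775
python3 kf.py f4 .045 205 255
python3 -m pendant '{"linear":[[0,0.3,0],[0,0.7,0],[0,1.1,0],[0,1.6,0],[0,2.1,0],[0,2.6,0],[0,3.2,0],[0,3.8,0],[0,4.2,0],[0,4.2,0]],"rotation":[[0,0,0],[0,0,0],[0,0,0],[0,0,0],[0,0,0],[0,0,0],[0,0,0],[0,0,0],[0,0,0],[0,0,0]],"grip":[1,1,1,1,1,1,1,1,1,1]}'>/dev/null;python3 go.py .5159 .2361 .209 -.1775
python3 kf.py f5 .045 205 255
```

```text
lin [-0.01 -0.45 -0.53] rot [ 0.  0. -3.] | pos [0.5115 0.237  0.2037] F [-0.21 -0.77 -1.41] t 29.13 w 0.266
[409 231  20  12 151] knob in frame mm ((3.091179847717285, -1.00323486328125), (28.787147521972656, 42.657623291015625), 0.504974365234375) TCP [-23.4   3.2 203.7]
lin [ 0.   -4.72 -0.53] rot [ 0.  0. -3.] | pos [0.47   0.2468 0.2037] F [-0.05  0.19 -1.79] t 30.02 w 0.267
[409 231  20  11 145] knob in frame mm ((3.345889091491699, -0.3772869110107422), (28.27985191345215, 41.41603088378906), 0.4687766134738922) TCP [-65.2   5.4 203.8]
```

The plug stayed put as the fork withdrew. Lift and return to the rack.

```bash
python3 -m pendant '{"linear":[[0,0,-1],[0,0,-3],[0,0,-5.5],[0,0,-8.5],[0,0,-11.5],[0,0,-14],[0,0,-15.5],[0,0,-16],[0,0,-16],[0,0,-16]],"rotation":[[0,0,0],[0,0,0],[0,0,0],[0,0,0],[0,0,0],[0,0,0],[0,0,0],[0,0,0],[0,0,0],[0,0,0]],"grip":[1,1,1,1,1,1,1,1,1,1]}'>/dev/null;python3 go.py .467 -.2593 .36 -.11
python3 kf.py f6 .045 205 255
```

```text
lin [ 49.32 -11.17   0.26] rot [ 0.1 -0.1 -6.9] | pos [0.4705 0.2464 0.3622] F [-0.23  0.19 -2.66] t 30.9 w 0.266
[409 231  20  11 145] knob in frame mm ((3.345889091491699, -0.3772869110107422), (28.27985191345215, 41.41603088378906), 0.4687766134738922) TCP [-65.2   5.  361.4]
```

```bash
python3 -m pendant '{"linear":[[1,-0.2,0],[3,-0.7,0],[6,-1.4,0],[9,-2,0],[12,-2.7,0],[15,-3.4,0],[18,-4.1,0],[21,-4.8,0],[24,-5.4,0],[27,-6.1,0]],"rotation":[[0,0,0],[0,0,-0.4],[0,0,-0.8],[0,0,-1.2],[0,0,-1.6],[0,0,-2],[0,0,-2.4],[0,0,-2.8],[0,0,-3.2],[0,0,-3.6]],"grip":[1,1,1,1,1,1,1,1,1,1]}'>/dev/null;python3 go.py .467 -.2593 .36 -.11
```

```text
lin [22.41 -3.71  0.2 ] rot [ 0.1 -0.  -3.3] | pos [ 0.4676 -0.0321  0.362 ] F [ 0.74  0.2  -0.93] t 31.78 w 0.264
```

```bash
python3 -m pendant '{"linear":[[3,-0.5,0],[6,-1,0],[9,-1.5,0],[12,-2,0],[15,-2.5,0],[18,-3,0],[20.5,-3.4,0],[22,-3.7,0.2],[22.4,-3.7,0.2],[22.4,-3.7,0.2]],"rotation":[[0,0,-0.4],[0,0,-0.8],[0,0,-1.2],[0,0,-1.6],[0,0,-2],[0,0,-2.4],[0,0,-2.8],[0,0,-3.2],[0,0,-3.3],[0,0,-3.3]],"grip":[1,1,1,1,1,1,1,1,1,1]}'>/dev/null;python3 go.py .467 -.2588 .204 -.11
```

```text
lin [ 0.1  -0.06 15.58] rot [ 0.2  0.1 -0.1] | pos [ 0.467  -0.2581  0.3598] F [ 0.27  0.15 -1.82] t 32.62 w 0.265
```

```bash
python3 -m pendant '{"linear":[[0.1,0,1],[0.1,0,3],[0.1,0,5.5],[0.1,0,8.5],[0.1,0,11],[0.1,0,13],[0.1,0,14.8],[0.1,0,15.5],[0.1,0,15.5],[0.1,0,15.5]],"rotation":[[0,0,0],[0,0,0],[0,0,0],[0,0,0],[0,0,0],[0,0,0],[0,0,0],[0,0,0],[0,0,0],[0,0,0]],"grip":[1,1,1,1,1,1,1,1,1,1]}'>/dev/null;python3 go.py .5361 -.2664 .204 -.11
python3 -m pendant '{"linear":[[0,0,0],[0,0,0],[0,0,0],[0,0,0],[0,0,0],[0,0,0],[0,0,0],[0,0,0],[0,0,0],[0,0,0]],"rotation":[[0,0,0],[0,0,0],[0,0,0],[0,0,0],[0,0,0],[0,0,0],[0,0,0],[0,0,0],[0,0,0],[0,0,0]],"grip":[1,1,1,1,1,1,1,1,1,1]}'>/dev/null;python3 go.py .5361 -.2664 .204 -.11
```

```text
lin [ 0.14 -6.87  0.29] rot [0.  0.  0.1] | pos [ 0.468  -0.2576  0.2069] F [ 0.3  -0.31 -1.49] t 33.45 w 0.264
lin [ 0.06 -6.87  0.26] rot [0. 0. 0.] | pos [ 0.4678 -0.2583  0.2066] F [ 0.22 -1.11 -1.42] t 34.28 w 0.27
```

Advance into the arms with force checks.

```bash
python3 -m pendant '{"linear":[[0.1,-0.3,0.3],[0.1,-0.7,0.3],[0.1,-1.1,0.3],[0.1,-1.5,0.3],[0.1,-2,0.3],[0.1,-2.5,0.3],[0.1,-3,0.3],[0.1,-3.5,0.3],[0.1,-4,0.3],[0.1,-4.5,0.3]],"rotation":[[0,0,0],[0,0,0],[0,0,0],[0,0,0],[0,0,0],[0,0,0],[0,0,0],[0,0,0],[0,0,0],[0,0,0]],"grip":[1,1,1,1,1,1,1,1,1,1]}'>/dev/null;python3 go.py .5361 -.2664 .204 -.11
```

```text
lin [-0.04 -2.31 -0.03] rot [0. 0. 0.] | pos [ 0.5131 -0.2642  0.2037] F [ 0.52 -0.12 -2.03] t 35.12 w 0.263
```

```bash
python3 -m pendant '{"linear":[[0,-0.4,0],[0,-0.8,0],[0,-1.2,0],[0,-1.6,0],[0,-2,0],[0,-2.3,0],[0,-2.3,0],[0,-2.3,0],[0,-2.3,0],[0,-2.3,0]],"rotation":[[0,0,0],[0,0,0],[0,0,0],[0,0,0],[0,0,0],[0,0,0],[0,0,0],[0,0,0],[0,0,0],[0,0,0]],"grip":[1,1,1,1,1,1,1,1,1,1]}'>/dev/null;python3 go.py .5361 -.2664 .193 -.11
python3 -m pendant '{"linear":[[0,0,0.1],[0,0,0.3],[0,0,0.5],[0,0,0.7],[0,0,0.8],[0,0,0.9],[0,0,1],[0,0,1.05],[0,0,1.05],[0,0,1.05]],"rotation":[[0,0,0],[0,0,0],[0,0,0],[0,0,0],[0,0,0],[0,0,0],[0,0,0],[0,0,0],[0,0,0],[0,0,0]],"grip":[1,1,1,1,1,1,1,1,1,1]}'>/dev/null;python3 go.py .5361 -.2664 .193 -.11
```

```text
lin [-0.04 -0.08  1.07] rot [0. 0. 0.] | pos [ 0.5352 -0.2667  0.2037] F [ 0.27  0.12 -1.63] t 35.95 w 0.268
lin [-0.04 -0.06  0.03] rot [-0. -0.  0.] | pos [ 0.5354 -0.2667  0.1933] F [-0.96 -0.03 -1.8 ] t 36.78 w 0.264
```

```bash
python3 -m pendant '{"linear":[[0,0,0.05],[0,0,0.1],[0,0,0.1],[0,0,0.1],[0,0,0.1],[0,0,0.1],[0,0,0.1],[0,0,0.1],[0,0,0.1],[0,0,0.1]],"rotation":[[0,0,0],[0,0,0],[0,0,0],[0,0,0],[0,0,0],[0,0,0],[0,0,0],[0,0,0],[0,0,0],[0,0,0]],"grip":[1,1,1,1,1,1,1,1,1,1]}'>/dev/null;python3 go.py .5361 -.2664 .193 -.11
```

```text
lin [-0.04 -0.05 -0.02] rot [-0. -0.  0.] | pos [ 0.5356 -0.2668  0.1928] F [-1.82  0.69  5.21] t 37.62 w 0.267
```

Contact (Fz +5 N): the collar rests on the arms. Open and retreat upward.

```bash
python3 -m pendant '{"linear":[[0,0,0],[0,0,0],[0,0,0],[0,0,0],[0,0,0],[0,0,0],[0,0,0],[0,0,0],[0,0,0],[0,0,0]],"rotation":[[0,0,0],[0,0,0],[0,0,0],[0,0,0],[0,0,0],[0,0,0],[0,0,0],[0,0,0],[0,0,0],[0,0,0]],"grip":[0.7,0.6,0.5,0.4,0.3,0.2,0.1,0,0,0]}'>/dev/null;python3 go.py .5361 -.2664 .35 -.11
python3 -m pendant '{"linear":[[0,0,0],[0,0,-0.5],[0,0,-1.5],[0,0,-3],[0,0,-5],[0,0,-7.5],[0,0,-10],[0,0,-13],[0,0,-15],[0,0,-16]],"rotation":[[0,0,0],[0,0,0],[0,0,0],[0,0,0],[0,0,0],[0,0,0],[0,0,0],[0,0,0],[0,0,0],[0,0,0]],"grip":[0,0,0,0,0,0,0,0,0,0]}'>/dev/null;python3 go.py .35 -.45 .36 -.11
python3 -m pendant '{"linear":[[2,2,0],[5,4,0],[8,6,0],[11,8,0],[14,10,0],[16,12,0],[18,14,0],[18,15,0],[18,15,0],[18,15,0]],"rotation":[[0,0,0],[0,0,0],[0,0,0],[0,0,0],[0,0,0],[0,0,0],[0,0,0],[0,0,0],[0,0,0],[0,0,0]],"grip":[0,0,0,0,0,0,0,0,0,0]}'
python3 - <<'E'
from h import *
t=manip.grab_frame("top");s=manip.grab_frame("scene")
cv2.imwrite("pics/Z.png",put(800,600,(crop(t,200,180,480,260,2),0,0),(crop(s,175,235,275,380,3),0,165),(crop(s,385,205,455,275,6),310,165)))
E
```

```text
lin [ -0.04  -0.07 -15.78] rot [-0. -0.  0.] | pos [ 0.5354 -0.2667  0.1922] F [ 0.23 -0.02  0.55] t 38.45 w 0.999
lin [20.2  16.52 -0.26] rot [-0.4 -0.2  0. ] | pos [ 0.5363 -0.2673  0.3578] F [ 0.69 -0.5   1.19] t 39.28 w 1.002
time: 40.12
tool_pos: [0.3667, -0.4289, 0.3522]
tool_rot: [0.0, -0.667, 0.745, -0.0]
contact_force: [0.3, 0.3, 0.0]
gripper_width: 1.001
```

The picture limit is reached, so I check numerically by comparing with the first pictures.

```bash
python3 - <<'E'
from h import *
for n in("top","scene"):
    a=cv2.imread(f"pics/{n}0.png"); b=np.ascontiguousarray(manip.grab_frame(n)[:,:,::-1])
    for nm,box in {"top":{"handle":(443,200,475,240)},"scene":{"handle":(180,245,215,295)}}[n].items():
        for im in(a,b):
            i=im.astype(int); m=(i[...,2]>70)&(i[...,1]<.4*i[...,2])&(i[...,0]<.4*i[...,2]); x0,y0,x1,y1=box; q=np.argwhere(m[y0:y1,x0:x1]); print(n,nm,len(q),np.round(q.mean(0)[::-1]+[x0,y0],2))
    d=(np.abs(cv2.GaussianBlur(a,(5,5),0).astype(int)-cv2.GaussianBlur(b,(5,5),0)).max(2)>40).astype(np.uint8)
    k,l,st,ce=cv2.connectedComponentsWithStats(d); print([tuple(map(int,r)) for r in st[1:] if r[4]>25])
E
python3 kf.py f9 .045 205 255
```

```text
top handle 246 [455.87 218.91]
top handle 246 [456.13 219.07]
[(317, 210, 20, 19, 297), (214, 223, 32, 20, 481), (319, 236, 321, 244, 18534), (605, 256, 12, 5, 39), (543, 280, 12, 4, 32), (405, 289, 127, 41, 740), (608, 311, 32, 33, 331), (341, 338, 48, 78, 1253), (624, 338, 16, 12, 73), (451, 353, 189, 127, 9700), (270, 361, 73, 62, 1960), (443, 360, 14, 17, 176), (136, 374, 177, 106, 9120), (268, 374, 22, 9, 67), (277, 389, 21, 7, 42), (321, 423, 24, 9, 161), (423, 445, 22, 35, 214), (299, 469, 18, 11, 71)]
scene handle 447 [201.06 270.28]
scene handle 441 [200.74 270.32]
[(11, 0, 41, 36, 1170), (0, 0, 131, 177, 5794), (239, 0, 48, 88, 1955), (280, 0, 27, 80, 1570), (29, 13, 25, 26, 75), (0, 28, 24, 20, 257), (291, 78, 14, 9, 58), (253, 88, 38, 13, 214), (297, 88, 12, 10, 33), (298, 92, 18, 46, 487), (270, 97, 25, 34, 130), (247, 102, 51, 48, 1136), (185, 105, 11, 8, 34), (238, 124, 8, 6, 31), (0, 160, 24, 51, 657), (198, 209, 37, 21, 328), (403, 231, 27, 26, 491), (139, 245, 25, 15, 194), (0, 264, 153, 80, 2722), (93, 275, 92, 64, 445), (338, 278, 12, 13, 105), (338, 288, 15, 17, 164), (328, 291, 5, 9, 39), (0, 359, 47, 53, 1308)]
[409 231  20  11 145] knob in frame mm ((3.345889091491699, -0.3772869110107422), (28.27985191345215, 41.41603088378906), 0.4687766134738922) TCP [ -47.1 -677.4  352.2]
```

```bash
python3 -c "
from plant import manip
print(manip.job_done(), manip.state()['time'])"
```

```text
the job is handed in; nothing more can be done
the job is handed in; nothing more can be done
```

The plug is standing in the casting frame's pocket, the middle-sized picker is back on the plywood rack, and the job is handed in at about 40 s of the 72 s allowed. The tab is on the well's +y side. I saw that in both camera views and lifted the plug out along the -y wall. No tab or wall contact showed in the force readings during the lift.

**Last checks, all passing:**
- **Plug:** the camera puts it within about 3 mm of the pocket centre and 0.5° of square. The load came off the fork at the height expected for the pocket floor, and the plug did not move when the fork was withdrawn.
- **Picker:** its handle is within about 0.3 px of its starting position in both views. The collar touched the rack arms at the expected height before I opened the gripper.
- **Bystanders:** comparing the pictures with the first ones shows changes only at the well, the frame, and the arm and its shadows.

**Failed or disagreed:**
- The final picture could not be viewed because the 12-picture limit was reached, so the last checks are numeric only.
- The cameras and the arm's reported position disagreed by about 2–4 mm in y. I corrected for this from the images.
- One sideways row on the way to the frame had the wrong sign. It was in free air and I corrected it in the next move.

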